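# Press the proud vial home and start the run

### The arm

A 7-joint arm with a two-finger parallel gripper is mounted at the origin on the work surface. World frame = base frame: x ahead of the robot, y to its left, z up, the work surface at z = 0. Lengths are in m, angles in rad, forces in N, time in s.
With the tool pointing down it reaches from about 0.4 to 0.875 m from the base axis. Payload 4.4 kg.
Tool frame: the origin (TCP) lies on the centre line of the jaws, within the pads' length; the fingertips stand 19 mm ahead of it and the grasp point (between the pads) is the TCP (arm.tip_reach is the distance from the TCP to the fingertips, in m); z points along the fingers, y is the direction in which the jaws open and shut (so a half turn about z gives the same grasp; the last joint's range is limited). The gripper opens to 85 mm and grips with 20 to 120 N. Pads are 22 mm wide; open, the fingers measure 114 mm over their backs; the gripper's body (76 mm by 85 mm) begins 54 mm behind the grasp point. The pads swing forward as they close: fully open they stand 13 mm farther back than shut.
Start: joints at [-1.356, 0.628, 0.038, 1.517, -0.027, 0.996, -0.02], TCP at [0.18, 0.625, 0.218] pointing down, gripper open.
Joint ranges: [-3.06, 3.06], [-0.37, 2.12], [-1.25, 1.32], [0.18, 2.47], [-1.1, 4.24], [0.23, 1.98], [-2.94, 2.94]. Speed limits (rad/s): [2.57, 2.57, 3.14, 3.14, 3.14, 3.14, 3.14].

### API

Orientations are given as a rotation vector (axis times angle).
In Python, from workcell import arm gives the robot as it stands. Calls block until the motion is done:
- arm.movep(position, orientation): joint-space move of the TCP to a pose.
- arm.line_to(position, orientation=None, speed=0.15): straight line of the TCP; orientation=None keeps the orientation; speed is the mean speed in m/s.
- arm.goto_joints(angles): joint-space move.
- arm.gripper_to(opening): finger opening in m; the grip force is fixed at half the most; returns when the fingers have stopped.
- arm.wait(seconds).
- arm.inverse_kinematics(position, orientation): joint angles nearest the present ones, or None.
- arm.state(): the state.
- arm.camera(name): name is "scene" or "top" or "wrist"; returns the picture (384x512x3 uint8, red, green, blue); there is no depth.
- arm.camera_params(name): a dict with "vfov" (degrees; the focal length in pixels is half the picture's height over the tangent of half this angle, whatever the lens; pixels are square), "cx", "cy" (the principal point, pixels), "eye" and "rotation" of the camera in the world; the wrist camera has in their place "hand_eye" (4x4, takes a point from camera to tool coordinates, whose origin is the TCP and whose axes are the flange's). Camera axes: x right, y up, looking along -z (the intrinsics and any distortion apply to the point x, -y, -z); pixel columns grow to the right and rows downward; lengths in m; the calibration is good to about 2 mm. The wrist camera is an equidistant fisheye: a pixel r from the principal point sees the ray r / f radians off the axis. A picture is of the moment at which its call begins: read the wrist's pose just before it. camera_params takes no time and is no camera call.
A pose or a line that the arm cannot do raises arm.PlanningError and nothing moves.
- arm.job_done(): hands the job in, once; it reports no verdict.
Trained networks look in the newest picture that a camera, given by its name, has taken for a name from the list of things; names that differ only in an ending like _2 or _b are one class to them, and where a whole thing is asked for, a point or a joint stands for the part that bears it (a point fixed in the world has none). Each returns a list of dicts, best first, with "score" (0 to 1); they miss things now and then, are a little off and sometimes report something else, mostly with a low value. They report only what shows in the picture. A call takes as long as a camera call. They do not tell look-alikes from the thing itself.
- arm.masks_of(camera, thing): "pixels" (384x512 bool, what is visible of it) and "rect" ([left, top, right, bottom] in pixels, round what is visible of it).
The state is a dict: "time": time; "qpos": joint angles; "dq": joint speeds; "joint_torque": joint torques, N m; "eef_pos": TCP position; "tcp_rot": TCP orientation; "contact_force": force on the tool from outside, world axes, zero at the start; "moment": the same for the moment, N m; "opening": finger opening in m.
Only numpy, scipy, OpenCV 4.12 (cv2) and the standard library are available. Lean on these libraries where they do the work, as an engineer would, in place of code of your own. Each camera call takes 0.05 s, during which the arm holds its last target. There are 200 camera calls.

### The job

One of the five capped vials in the round sample carousel stands higher than the others. With the fingertips press it gently straight down until it is fully home, level with its neighbours, then lightly press the large round start key on the white control pad all the way down, let it come up again and withdraw. Pinch and lift nothing, and leave the other vials, the two small keys, the spare vial, the beaker and the bottle alone.

Things in the scene. Friction and masses are not known exactly. Their poses are not given: they have to be found in the camera images.
- carousel: fixed round sample carousel, 176 mm across: white base, two black tiers (upper face at z = 88 mm), short black hub (top 98 mm). Six pockets evenly spaced on a circle of 60 mm radius, five with a vial, one empty. Origin: centre of its underside, on the bench; z up. Any yaw; left or right of the pad.
- proud_vial: the vial standing proud: clear glass, 22.5 mm diameter, 75 mm tall, flat 20 mm wide aluminium cap on top. Origin: centre of its underside, at first 63 to 67 mm above the bench; home at 45 mm (cap top 120 mm). It slides only up and down, held by about 5 N of friction; the whole pocket is sprung: it gives 1 mm per 4 N (6 mm at most) and comes back when let go. The glass breaks above 40 N.
- proud_vial_top (a point): centre of the top of the proud vial's cap
- pad: white control pad fixed to the bench, 100 x 200 x 30 mm high, the 200 mm side along its y axis, dark display strip along its far (+x) edge. Origin: centre of its underside; z up. Three round grey keys stand in a row along its y axis, 15 mm to the -x side of its middle line and 60 mm apart, in any order.
- start_key: the start key: the large round one, 34 mm diameter, of the three on the pad. Spring key with 6 mm travel, all the way down at about 5 N against a hard stop; it comes back up when let go. It must not be pressed with more than 60 N.
- start_key_top (a point): centre of the start key's top face; 52 mm above the bench when released
- seated_vial1: one of the four vials already home in the carousel: same shape as the proud one, origin at the centre of its underside, 45 mm above the bench, cap top at 120 mm. Leave alone.
- seated_vial2: one of the four vials already home in the carousel: same shape as the proud one, origin at the centre of its underside, 45 mm above the bench, cap top at 120 mm. Leave alone.
- seated_vial3: one of the four vials already home in the carousel: same shape as the proud one, origin at the centre of its underside, 45 mm above the bench, cap top at 120 mm. Leave alone.
- seated_vial4: one of the four vials already home in the carousel: same shape as the proud one, origin at the centre of its underside, 45 mm above the bench, cap top at 120 mm. Leave alone.
- small_key1_top (a point): centre of the top of a small round key, 18 mm diameter, 52 mm above the bench when released. Leave alone.
- small_key2_top (a point): centre of the top of a small round key, 18 mm diameter, 52 mm above the bench when released. Leave alone.
- spare_vial: loose capped vial, 22.5 mm diameter, 75 mm tall, standing on the bench between carousel and pad; origin at the centre of its underside. Leave alone.
- beaker: loose glass beaker, 64 mm across, 75 mm tall; origin at the centre of its underside. Leave alone.
- solvent_bottle: loose amber bottle, 60 mm diameter, 110 mm tall; origin at the centre of its underside. Leave alone.
There are look-alikes about, which are no part of the job. What is meant by the carousel is not blue, and is the larger of those in its own colour. Several things have the shape of the pad; the one meant has the colours described above.

How it is judged:
On the way, in this order (a step that is already met when the one before it is completed fails the run):
1. the proud vial is pressed home (within 2 mm) (z of proud_vial in the frame of carousel below 0.047 m), for 0.2 s.
2. then the start key is pressed down (at least 4 of its 6 mm) (z of start_key_top in the frame of pad below 0.048 m), for 0.05 s.
At the end, for the whole second after the job is handed in: the proud vial is within 2 mm of home, all three keys are up (within 1.5 mm), and the spare vial, beaker and bottle stand upright within 10 mm of where they were (z of proud_vial in the frame of carousel below 0.047 m and z of each of start_key_top, small_key1_top, small_key2_top in the frame of pad above 0.0505 m and distance of each of spare_vial, beaker, solvent_bottle from where it was at the start of the episode below 0.01 m and angle between each of spare_vial, beaker, solvent_bottle's own z axis and vertical below 0.15 rad); the robot touches nothing.
It fails at once if the proud vial is pulled upwards or lifted (more than 5 mm above its highest start) (z of proud_vial in the frame of carousel above 0.072 m).
It fails at once if the start key is pressed while the vial still stands proud (z of start_key_top in the frame of pad below 0.049 m and not (z of proud_vial in the frame of carousel below 0.047 m)).
It fails at once if a small key is pressed (more than 2 mm) or another vial in the carousel is touched with more than 2 N (z of any of small_key1_top, small_key2_top in the frame of pad below 0.05 m or contact force between any of seated_vial1, seated_vial2, seated_vial3, seated_vial4 and the fingers above 2 N or contact force between any of seated_vial1, seated_vial2, seated_vial3, seated_vial4 and the arm above 2 N).
It fails at once if the proud vial is pressed with more than 40 N or the start key with more than 60 N (contact force between proud_vial and the fingers above 40 N or contact force between proud_vial and the arm above 40 N or contact force between start_key and the fingers above 60 N or contact force between start_key and the arm above 60 N).
It fails at once if the spare vial, beaker or bottle is moved more than 10 mm or tipped (distance of any of spare_vial, beaker, solvent_bottle from where it was at the start of the episode above 0.01 m or angle between any of spare_vial, beaker, solvent_bottle's own z axis and vertical above 0.25 rad).
It also fails if it takes over 48 s, if anything falls off the work surface, if the arm or the gripper's body presses on something with over 40 N, if the wrist force passes 120 N, or if a joint passes its speed limit or range.

## Working session

There is one attempt and no reset: what is moved stays moved. The work goes in short steps, each a Python script; the robot and the scene stay as the last script left them, time stands still between calls to the robot, and variables do not carry over. Pictures are saved under pics/ and viewed, about 8 in all and at most 12, crops included, and the job is handed in when it is done.

```bash
mkdir -p pics
python3 - <<'E'
from workcell import arm
import cv2,numpy as np
for n in ("scene","top"):
    im=arm.camera(n); cv2.imwrite(f"pics/{n}0.png",im[...,::-1])
    p=arm.camera_params(n); print(n,p)
    for t in ("carousel","proud_vial","pad","start_key","seated_vial1","small_key1_top","spare_vial","beaker","solvent_bottle"):
        print(t,[(round(float(d["score"]),2),[int(v) for v in d["rect"]]) for d in arm.masks_of(n,t)])
print(arm.camera_params("wrist")); print(arm.state(),arm.tip_reach)
a=cv2.imread("pics/scene0.png");b=cv2.imread("pics/top0.png")
E
```

```text
scene {'vfov': 57.414771335371135, 'cx': 253.21245511780273, 'cy': 193.20553626572053, 'eye': array([0.9900427 , 0.41065037, 0.59876468]), 'rotation': array([0.4561114 , 1.10805883, 2.11061596])}
carousel [(0.95, [244, 132, 294, 187]), (0.8, [144, 144, 189, 188]), (0.71, [178, 165, 242, 234])]
proud_vial [(0.64, [188, 180, 195, 196]), (0.56, [152, 154, 160, 166]), (0.51, [255, 141, 264, 158])]
pad [(0.59, [330, 212, 429, 274]), (0.57, [266, 267, 377, 345])]
start_key [(0.68, [319, 280, 336, 298])]
seated_vial1 [(0.72, [353, 295, 362, 306]), (0.64, [200, 166, 210, 178]), (0.6, [178, 151, 180, 157]), (0.58, [279, 145, 281, 170]), (0.55, [155, 146, 158, 156]), (0.53, [210, 187, 224, 212]), (0.53, [164, 159, 173, 178]), (0.52, [146, 148, 152, 160]), (0.48, [255, 132, 262, 137]), (0.4, [228, 176, 236, 199])]
small_key1_top [(0.39, [356, 293, 364, 305]), (0.28, [186, 177, 197, 202]), (0.21, [117, 213, 151, 252])]
spare_vial [(0.52, [260, 232, 268, 263])]
beaker [(0.65, [119, 213, 150, 252])]
solvent_bottle [(0.73, [262, 321, 293, 378])]
top {'vfov': 55.576576395239414, 'cx': 252.1978535130
[... 1198 characters left out ...]
    1.00000000e+00]])}
{'time': 1.0, 'qpos': array([-1.35581053,  0.62838482,  0.03852668,  1.51736474, -0.02704213,
        0.99626971, -0.02004214]), 'dq': array([ 0.00133449,  0.00012402, -0.00041999,  0.00129989, -0.00074847,
       -0.00014863,  0.00102196]), 'joint_torque': array([ 6.06218828e-05, -5.63300693e+01,  1.22568559e+00, -1.93791837e+01,
        1.08596496e-02,  1.33208479e-03, -6.78516656e-06]), 'eef_pos': array([0.18011007, 0.6245969 , 0.21753505]), 'tcp_rot': array([-4.39775805e-01, -3.11061317e+00, -1.54792215e-04]), 'contact_force': array([ 0.39112868, -0.12281919,  0.01730295]), 'moment': array([0.03484593, 0.03415445, 0.02066728]), 'opening': 0.08528972480315994} 0.019
```

View pics/scene0.png

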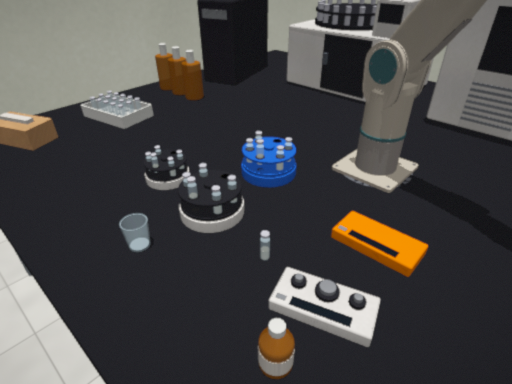

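View pics/top0.png

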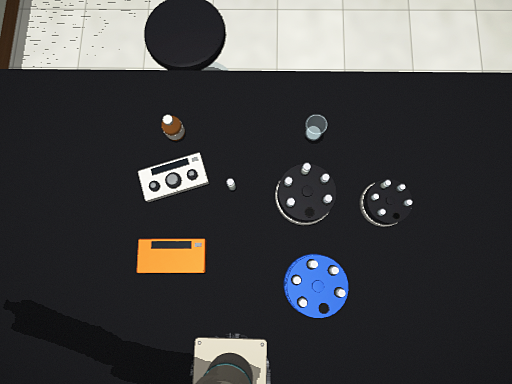

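The scene view shows three carousels: small black (166,167), large black (211,198) and blue (269,158). It also shows a white pad at (325,303) and an orange one at (379,241). In the top view these are large black (306,193), small black (388,202), blue (317,286), white pad (173,177) and orange pad (171,256). By the description I choose the large black carousel and the white pad.

```bash
cat > h.py <<'E'
from workcell import arm
import cv2,numpy as np
from scipy.spatial.transform import Rotation as R
def cam(n,st=None):
    p=arm.camera_params(n); f=192/np.tan(np.radians(p["vfov"]/2))
    if n=="wrist":
        T=R.from_rotvec(st["tcp_rot"]).as_matrix(); H=p["hand_eye"]
        return dict(f=f,c=(p["cx"],p["cy"]),e=st["eef_pos"]+T@H[:3,3],R=T@H[:3,:3],fish=True)
    return dict(f=f,c=(p["cx"],p["cy"]),e=p["eye"],R=R.from_rotvec(p["rotation"]).as_matrix(),fish=False)
def proj(c,X):
    d=(np.atleast_2d(X)-c["e"])@c["R"]; v=np.c_[d[:,0],-d[:,1],-d[:,2]]
    if c["fish"]:
        r=np.hypot(v[:,0],v[:,1]); th=np.arctan2(r,v[:,2]); k=(th/np.maximum(r,1e-12))[:,None]
        return c["c"]+c["f"]*k*v[:,:2]
    return c["c"]+c["f"]*v[:,:2]/v[:,2:]
def ray(c,uv):
    q=(np.asarray(uv,float)-c["c"])/c["f"]
    if c["fish"]:
        th=np.hypot(*q); v=np.r_[q*np.sinc(th/np.pi),np.cos(th)]
    else: v=np.r_[q,1]
    return c["R"]@np.array([v[0],-v[1],-v[2]])
def at(c,uv,z):
    d=ray(c,uv); return c["e"]+d*(z-c["e"][2])/d[2]
def save(name,im,rect,s):
    l,t,r,b=rect; cv2.imwrite("pics/"+name,cv2.resize(im[t:b,l:r,::-1],None,fx=s,fy=s,interpolation=cv2.INTER_CUBIC))
E
python3 - <<'E'
from h import *
t=cam("top"); s=cam("scene")
for n,uv,z in [("hub",(307,191),.098),("key",(173,180),.052),("k2",(154,186),.052),("k3",(192,174),.052),("spare",(231,184),.07),("beaker",(315,128),.04),("bottle",(172,126),.06)]:
    p=at(t,uv,z); print(n,p.round(3),np.hypot(*p[:2]).round(3),"scene",proj(s,p).round())
for uv in [(306,167),(325,177),(327,198),(291,202),(288,181)]:
    for z in (.12,.14): p=at(t,uv,z); print(uv,p.round(3),proj(s,p).round(1)[0])
save("cs.png",cv2.imread("pics/scene0.png")[...,::-1],(165,150,260,240),7)
E
```

```text
hub [ 0.518 -0.21   0.098] 0.559 scene [[210. 182.]]
key [0.554 0.186 0.052] 0.584 scene [[327. 283.]]
k2 [0.535 0.242 0.052] 0.587 scene [[357. 293.]]
k3 [0.574 0.129 0.052] 0.588 scene [[298. 273.]]
spare [0.541 0.009 0.07 ] 0.541 scene [[266. 232.]]
beaker [ 0.73  -0.244  0.04 ] 0.769 scene [[136. 232.]]
bottle [0.723 0.198 0.06 ] 0.749 scene [[276. 341.]]
(306, 167) [ 0.582 -0.205  0.12 ] [190.4 185.8]
(306, 167) [ 0.577 -0.203  0.14 ] [191.9 178.5]
(325, 177) [ 0.554 -0.258  0.12 ] [186.5 173.8]
(325, 177) [ 0.549 -0.255  0.14 ] [187.9 166.9]
(327, 198) [ 0.495 -0.263  0.12 ] [203.2 164.7]
(327, 198) [ 0.491 -0.259  0.14 ] [204.4 158.2]
(291, 202) [ 0.482 -0.163  0.12 ] [231.7 176.1]
(291, 202) [ 0.478 -0.162  0.14 ] [232.7 169.1]
(288, 181) [ 0.541 -0.155  0.12 ] [216.5 186.7]
(288, 181) [ 0.536 -0.154  0.14 ] [217.7 179.3]
```

View pics/cs.png

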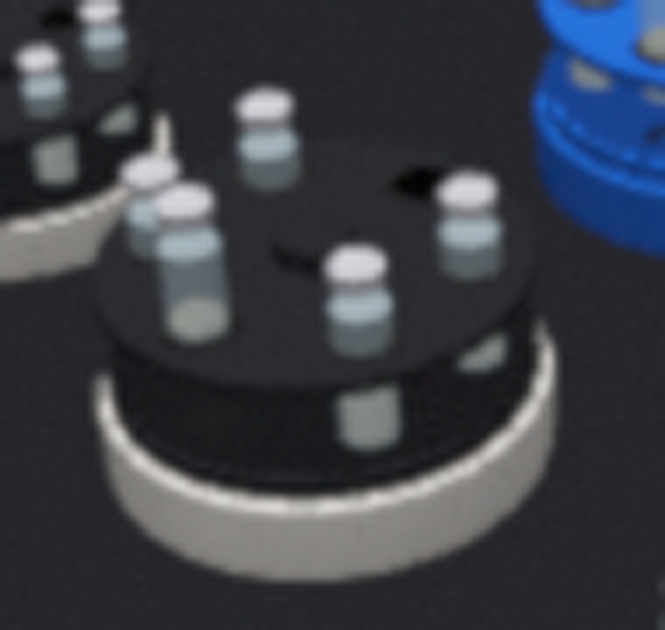

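The large black carousel's proud cap is the front-left one, at scene (191,179). It fits z≈0.14 at about (0.577,-0.203). The seated caps give centre (0.518,-0.210), so its radius is about 60 mm and it lies opposite the empty pocket, as it should. Next I close the jaws, hover and refine with the wrist camera.

Run:
```python
from h import *
arm.gripper_to(0.0)
P=np.array([.577,-.203,.30])
q0=arm.state()["qpos"]; best=None
for yaw in np.arange(-180,180,30):
    o=(R.from_euler("z",yaw,degrees=True)*R.from_euler("x",180,degrees=True)).as_rotvec()
    q=arm.inverse_kinematics(P,o)
    if q is None: continue
    q2=arm.inverse_kinematics([.554,.186,.2],o)
    d=abs(np.array(q)-q0).max(); print(yaw,round(d,2),np.round(q,2),q2 is not None)
    if q2 is not None and (best is None or d<best[0]): best=(d,yaw,o)
print(best)
p=arm.state()["eef_pos"]; 
arm.line_to([p[0],p[1],.32],speed=.2)
arm.movep(P,best[2]); arm.wait(.3)
st=arm.state(); im=arm.camera("wrist"); cv2.imwrite("pics/w1.png",im[...,::-1])
print(st["time"],st["eef_pos"],st["tcp_rot"],st["opening"],st["contact_force"])
np.savez("w1.npz",eef_pos=st["eef_pos"],tcp_rot=st["tcp_rot"])
c=cam("wrist",st); print("proud pred",proj(c,[.577,-.203,.14]),"tip",proj(c,st["eef_pos"]-[0,0,.019]))
for n in ("proud_vial","seated_vial1"): print(n,[(round(float(d["score"]),2),[int(v) for v in d["rect"]]) for d in arm.masks_of("wrist",n)])
```

```text
-180 2.1 [ 0.02  0.53  0.44  1.53 -0.24  1.14  2.08] True
-150 2.59 [ 0.07  0.52  0.36  1.53 -0.19  1.13  2.57] True
-120 2.39 [ 0.88  0.68 -1.06  1.5   0.61  1.31  2.37] True
-90 2.2 [-0.3   0.74  1.15  1.54 -0.69  1.32 -2.22] True
-60 1.68 [-0.3   0.74  1.15  1.54 -0.69  1.32 -1.7 ] True
-30 1.15 [-0.3   0.74  1.15  1.54 -0.69  1.32 -1.17] True
0 1.19 [-0.33  0.78  1.23  1.54 -0.74  1.36 -0.6 ] True
30 1.13 [-0.31  0.75  1.17  1.54 -0.7   1.33 -0.11] True
60 1.08 [-0.27  0.69  1.05  1.54 -0.62  1.27  0.34] True
90 1.14 [-0.22  0.64  0.9   1.53 -0.52  1.23  0.77] True
120 1.25 [-0.17  0.6   0.8   1.53 -0.45  1.2   1.23] True
150 1.66 [-0.06  0.55  0.59  1.53 -0.33  1.16  1.64] True
(np.float64(1.0837274679017725), np.int64(60), array([2.72069905e+00, 1.57079633e+00, 9.61835347e-17]))
5.9333 [ 0.57706124 -0.20282818  0.29999223] [-2.72038047e+00 -1.57122478e+00 -2.83761605e-05] -0.00014576963041524073 [-0.12451433  0.88699993  0.6909994 ]
proud pred [[257.08313486 170.29826728]] tip [[256.7119084  225.29099777]]
proud_vial [(0.9, [102, 253, 123, 280]), (0.77, [251, 152, 268, 179])]
seated_vial1 [(0.89, [166, 163, 191, 183]), (0.88, [220, 219, 235, 247]), (0.82, [73, 238, 94, 263]), (0.81, [205, 135, 226, 155]), (0.72, [258, 196, 274, 217]), (0.65, [107, 299, 125, 317]), (0.53, [125, 280, 141, 300]), (0.5, [60, 263, 80, 276])]
```

View pics/w1.png

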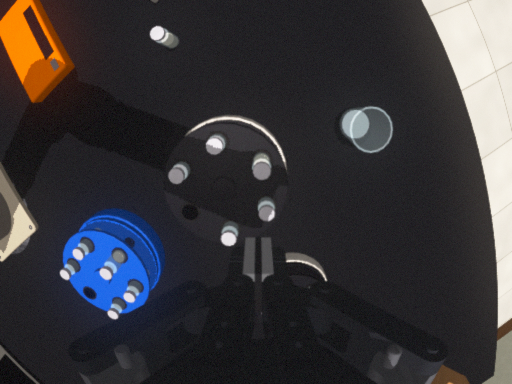

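Run:
```python
from h import *
im=cv2.imread("pics/w1.png")[...,::-1]; save("w1c.png",im,(160,110,295,255),5)
d=np.load("w1.npz"); c=cam("wrist",d)
C=np.array([.518,-.210])
print("nadir",proj(c,c["e"]-[0,0,.4]))
for X in [(.577,-.203,.14),(.554,-.258,.12),(.495,-.263,.12),(.482,-.163,.12),(.541,-.155,.12),(.518,-.21,.098),(.541,.009,.075)]: print(X,proj(c,X)[0].round(1))
```

```text
nadir [[257.55851468  93.79639799]]
(0.577, -0.203, 0.14) [257.1 170.3]
(0.554, -0.258, 0.12) [263.3 212.8]
(0.495, -0.263, 0.12) [225.  237.1]
(0.482, -0.163, 0.12) [172.6 176.9]
(0.541, -0.155, 0.12) [209.3 146.4]
(0.518, -0.21, 0.098) [219.9 189. ]
(0.541, 0.009, 0.075) [151.8  37. ]
```

View pics/w1c.png

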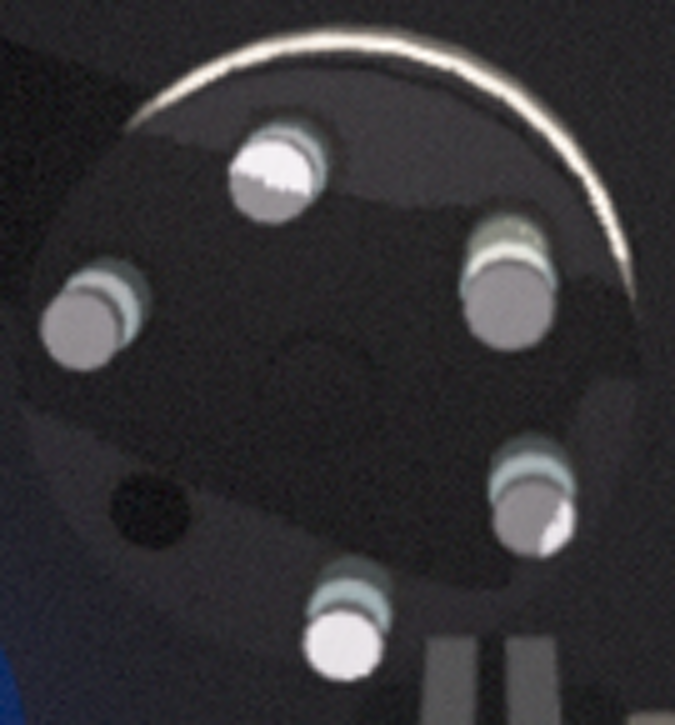

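The crop confirms it: the vial at wrist (262,171) shows the most glass. The wrist view sits about 4 px from the top-view prediction, so I fit the carousel with all three cameras.

Run:
```python
from h import *
from scipy.optimize import least_squares
d=np.load("w1.npz"); w=cam("wrist",d); t=cam("top"); s=cam("scene")
o=lambda l,off,k:[(a/k+off[0],b/k+off[1]) for a,b in l]
# order proud,A,B,D,E
uv={"w":o([(509,305),(533,514),(344,641),(82,330),(271,181)],(160,110),5),
"s":o([(183,200),(150,170),(265,105),(468,190),(356,264)],(165,150),7)}
# refine top caps by bright blob centroid
im=cv2.imread("pics/top0.png",0).astype(float); L=[]
for u,v in [(306,167),(325,177),(327,198),(291,202),(288,181)]:
    yy,xx=np.mgrid[v-6:v+7,u-6:u+7]; m=im[v-6:v+7,u-6:u+7]>190; L.append((xx[m].mean(),yy[m].mean())); 
uv["t"]=L; print(np.round(L,1))
cams=dict(w=w,s=s,t=t); k=np.array([0,-1,-2,-4,-5])
def pts(p):
    a=p[2]+k*np.pi/3; return np.c_[p[0]+.06*np.cos(a),p[1]+.06*np.sin(a),[p[3],.12,.12,.12,.12]]
def fit(n):
    r=least_squares(lambda p:np.concatenate([((proj(cams[i],pts(p))-uv[i])/(cams[i]["f"]/np.linalg.norm(pts(p)-cams[i]["e"],axis=1))[:,None]).ravel() for i in n],),[.518,-.21,.12,.14])
    print(n,r.x.round(4),pts(r.x)[0].round(4),"rms mm",(1e3*np.sqrt(np.mean(r.fun**2))).round(2))
for n in ("w","s","t","ws","wt","wst"): fit(n)
```

```text
[[306.1 166.7]
 [325.2 176.7]
 [328.  197.8]
 [290.4 201.1]
 [288.3 180.1]]
w [ 0.5221 -0.2123  0.1128  0.1437] [ 0.5817 -0.2055  0.1437] rms mm 0.35
s [ 0.5205 -0.2076  0.1051  0.142 ] [ 0.5802 -0.2013  0.142 ] rms mm 0.12
t [ 0.5196 -0.2104  0.1087  0.1343] [ 0.5793 -0.2039  0.1343] rms mm 0.13
ws [ 0.5207 -0.2106  0.1081  0.141 ] [ 0.5804 -0.2042  0.141 ] rms mm 1.6
wt [ 0.5207 -0.2115  0.1088  0.1354] [ 0.5804 -0.205   0.1354] rms mm 1.24
wst [ 0.5202 -0.2106  0.1087  0.14  ] [ 0.5798 -0.2041  0.14  ] rms mm 1.43
```

The three views agree within about 2.5 mm: proud cap at (0.580,-0.204), top about 0.140, and radius and height as specified. Now a force-monitored press.

Run:
```python
from h import *
X=np.array([.580,-.204])
arm.line_to([*X,.20],speed=.15); arm.line_to([*X,.169],speed=.05); arm.wait(.2)
f0=np.mean([arm.state()["contact_force"] for _ in range(3)],0); print("base",f0)
z=.150
while z>.1165:
    z-=.0015 if z>.1225 else .0007
    arm.line_to([*X,z+.019],speed=.02)
    st=arm.state(); F=st["contact_force"]-f0; print(round(z,4),round(st["eef_pos"][2]-.019,4),F.round(1),round(st["time"],2))
    if abs(F[2])>13: break
arm.wait(.4); st=arm.state(); print("hold",st["eef_pos"]-[0,0,.019],(st["contact_force"]-f0).round(1),st["time"])
```

```text
base [-0.55462667  0.35699342 -0.19916834]
0.1485 0.1485 [ 0.5 -0.2  0.3] 8.12
0.147 0.1469 [0.3 0.1 0.2] 8.37
0.1455 0.1454 [-0.2 -0.5  0.3] 8.62
0.144 0.1439 [ 0.7 -0.6 -0.2] 8.87
0.1425 0.1424 [ 0.6 -0.3 -0.4] 9.12
0.141 0.1409 [1.6 0.  0.8] 9.37
0.1395 0.1394 [ 1.4 -1.4  0.6] 9.62
0.138 0.1379 [0.8 0.3 0.3] 9.87
0.1365 0.1364 [ 0.1 -0.6  0.3] 10.12
0.135 0.1349 [ 0.6 -0.8  0.2] 10.37
0.1335 0.1334 [ 0.8 -1.1 -0.2] 10.62
0.132 0.1319 [ 0.2 -1.2  0.4] 10.87
0.1305 0.1304 [ 0.4 -1.5  0.3] 11.12
0.129 0.1289 [ 0.3 -0.4 -0.1] 11.37
0.1275 0.1274 [ 0.7 -0.8  0.7] 11.62
0.126 0.1259 [ 0.4  0.1 -0.4] 11.87
0.1245 0.1244 [0.7 0.2 1. ] 12.12
0.123 0.1229 [-0.3 -1.4  1. ] 12.37
0.1215 0.1214 [ 0.6 -0.2 -0.3] 12.62
0.1208 0.1208 [ 0.6  0.6 -0.3] 12.87
0.1201 0.1201 [-0.5  0.4  0.2] 13.12
0.1194 0.1194 [ 0.5 -0.7  0.3] 13.37
0.1187 0.1186 [ 0.7 -0.7 -0. ] 13.62
0.118 0.1179 [-0.2 -0.5  0.2] 13.87
0.1173 0.1172 [ 1.9 -0.4 -0.1] 14.12
0.1166 0.1166 [ 0.9 -0.8  1.1] 14.37
0.1159 0.1158 [ 0.2 -0.2  1.1] 14.62
hold [ 0.58000157 -0.20398523  0.11594788] [ 0.8 -0.  -0.3] 15.0167
```

There was no contact force anywhere, so something is off. I look before doing more.

Run:
```python
from h import *
st=arm.state(); im=arm.camera("wrist"); save("w2.png",im,(140,100,360,300),3.5)
s=arm.camera("scene"); save("s2.png",s,(140,100,300,250),5)
print(st["opening"],proj(cam("wrist",st),[[.58,-.204,.12],[*st["eef_pos"][:2],st["eef_pos"][2]-.019]]))
```

```text
-0.00012664030931179451 [[256.70369098 228.01748945]
 [256.71013144 225.29163052]]
```

View pics/w2.png

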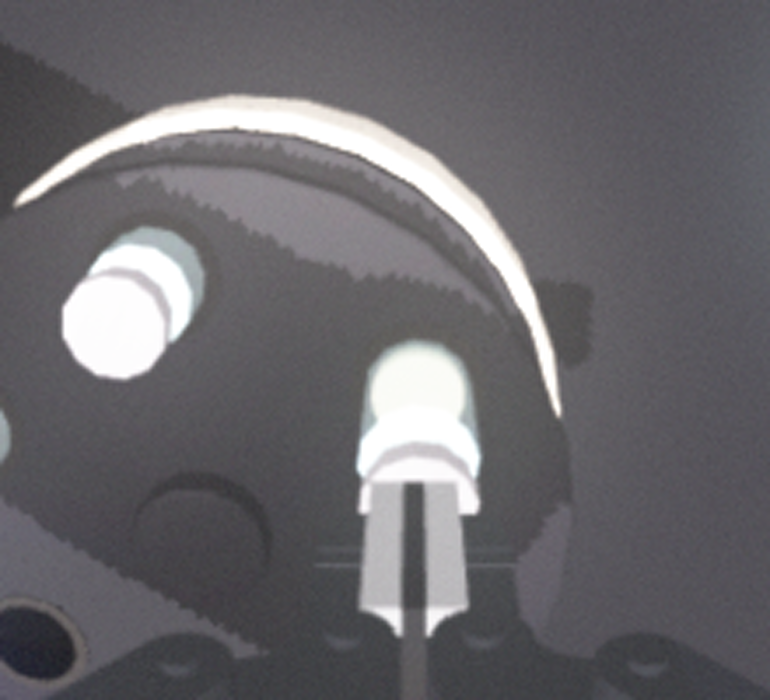

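View pics/s2.png

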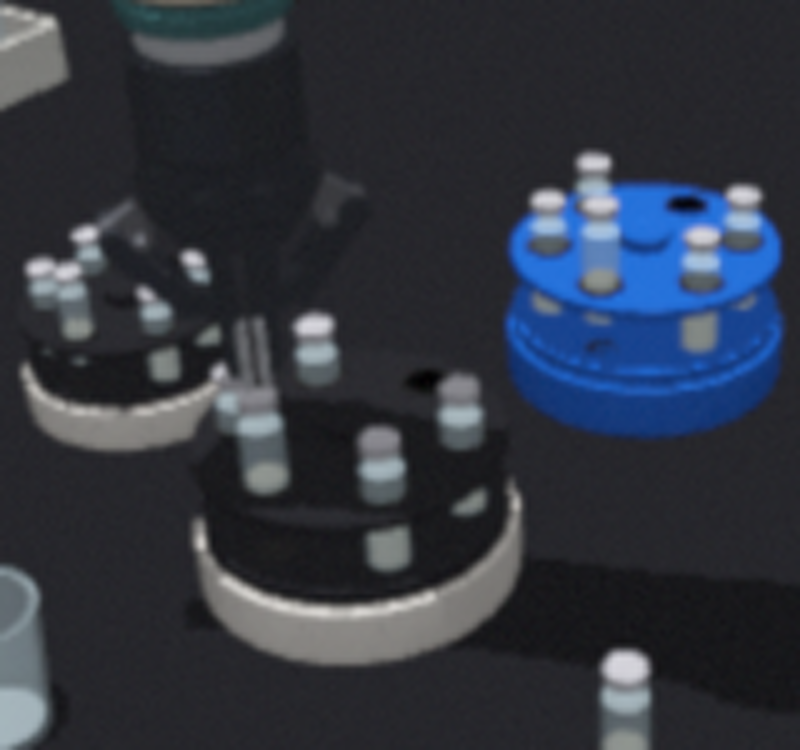

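The fingers are centred over the cap, but in both views the tips appear at cap height (~0.14) while the state implies 0.116, and the vial is still proud. I check which number is inconsistent.

Run:
```python
from h import *
st=arm.state(); w=cam("wrist",st); s=cam("scene"); T=R.from_rotvec(st["tcp_rot"]).as_matrix(); p=st["eef_pos"]
print(p,st["contact_force"],st["moment"],st["qpos"].round(3))
print("obs finger tip wrist row 237.7 col 257.5, scene (191.5,176.5)")
for r in (-.02,-.01,0,.01,.019):
    print(r,"wrist +x/0/-x",[proj(w,p+T@[x,0,r])[0].round(1).tolist() for x in (.011,0,-.011)],"scene",proj(s,p+T@[0,0,r])[0].round(1))
for z in (.12,.13,.135,.14): 
    e=[.58,-.204,z]; print("cap",z,proj(w,e)[0].round(1),"edges",[proj(w,e+T@v)[0].round(1).tolist() for v in ([.01,0,0],[0,.01,0],[0,-.01,0])],"scene",proj(s,e)[0].round(1))
```

```text
[ 0.57997942 -0.20399668  0.13489902] [ 0.5558202  -0.08312395 -0.02361646] [ 0.00226515  0.02060162 -0.0071997 ] [-0.249  0.909  1.012  1.716 -0.884  1.044  0.554]
obs finger tip wrist row 237.7 col 257.5, scene (191.5,176.5)
-0.02 wrist +x/0/-x [[256.5, 238.3], [256.5, 256.4], [256.6, 273.3]] scene [189.9 173.6]
-0.01 wrist +x/0/-x [[256.6, 229.8], [256.6, 247.2], [256.6, 263.6]] scene [190.3 177.1]
0 wrist +x/0/-x [[256.6, 222.2], [256.6, 238.9], [256.7, 254.8]] scene [190.8 180.6]
0.01 wrist +x/0/-x [[256.7, 215.3], [256.7, 231.4], [256.7, 246.8]] scene [191.3 184. ]
0.019 wrist +x/0/-x [[256.7, 209.7], [256.7, 225.3], [256.7, 240.1]] scene [191.7 187. ]
cap 0.12 [256.7 228. ] edges [[256.7, 213.7], [272.4, 228.0], [241.1, 228.0]] scene [191.5 185.6]
cap 0.13 [256.7 235.2] edges [[256.7, 220.2], [273.1, 235.1], [240.3, 235.1]] scene [191.  182.3]
cap 0.135 [256.7 239. ] edges [[256.6, 223.8], [273.5, 239.0], [239.8, 239.0]] scene [190.8 180.5]
cap 0.14 [256.6 243.1] edges [[256.6, 227.5], [273.9, 243.0], [239.4, 243.0]] scene [190.6 178.8]
```

The vial and TCP agree in both views (cap top about 0.141), but the visible fingertips are roughly 10 mm *behind* the TCP, not 19 mm ahead. So they simply haven't touched yet. I trust the contact force and images over `tip_reach` and keep lowering under force guard.

Run:
```python
from h import *
X=np.array([.580,-.204])
f0=np.mean([arm.state()["contact_force"] for _ in range(3)],0)
z=arm.state()["eef_pos"][2]; hit=None
while z>.100:
    z-=.001
    arm.line_to([*X,z],speed=.02)
    st=arm.state(); F=st["contact_force"]-f0; print(round(z,4),round(st["eef_pos"][2],4),F.round(1),round(st["time"],2))
    if hit is None and F[2]>3: hit=z; print("contact")
    if F[2]>12 or abs(F[:2]).max()>8: break
st=arm.state(); print(st["eef_pos"],st["contact_force"]-f0)
```

```text
0.1339 0.1338 [-1.1 -0.1  0.1] 15.37
0.1329 0.1328 [-0.5  0.   0.4] 15.62
0.1319 0.1318 [-0.1  0.5 -0.4] 15.87
0.1309 0.1308 [-0.4  0.  -0.1] 16.12
0.1299 0.1298 [-0.4  0.5 -0.5] 16.37
0.1289 0.1288 [-0.7  0.2 -0.9] 16.62
0.1279 0.128 [-0.6 -0.1  1.1] 16.87
0.1269 0.1273 [-0.8  0.3  4.5] 17.12
contact
0.1259 0.1262 [-0.7  0.9  4.1] 17.37
0.1249 0.125 [-0.4  0.   4.6] 17.62
0.1239 0.1239 [-0.2 -0.3  4.5] 17.87
0.1229 0.1229 [-0.7 -0.3  4.4] 18.12
0.1219 0.1219 [0.1 0.1 4. ] 18.37
0.1209 0.1209 [-0.2  0.3  3.7] 18.62
0.1199 0.1199 [-0.1 -0.7  5.4] 18.87
0.1189 0.1189 [-1.2  0.3  4.5] 19.12
0.1179 0.1179 [-0.3  0.2  4.7] 19.37
0.1169 0.1169 [-0.5  0.9  4.7] 19.62
0.1159 0.1159 [ 0.1 -0.7  4.8] 19.87
0.1149 0.1149 [-1.2  0.2  4.1] 20.12
0.1139 0.1139 [-0.5  0.1  4.7] 20.37
0.1129 0.1129 [ 0.6 -0.3  5.7] 20.62
0.1119 0.1119 [-0.2 -0.5  5.8] 20.87
0.1109 0.1109 [0.6 0.5 4.8] 21.12
0.1099 0.1099 [-0.9 -0.3  3.9] 21.37
0.1089 0.1089 [ 0.4 -1.   4.2] 21.62
0.1079 0.1079 [ 0.3 -0.9  4. ] 21.87
0.1069 0.1069 [-0.8 -0.2  4.2] 22.12
0.1059 0.1059 [-0.1 -0.1  4.7] 22.37
0.1049 0.1051 [-0.8  0.6  6. ] 22.62
0.1039 0.1045 [-0.4  0.5  7.5] 22.87
0.1029 0.1039 [-2.3  0.9 10.5] 23.12
0.1019 0.1032 [-1.7  1.9 13.2] 23.37
[ 0.58032871 -0.20431137  0.10324963] [-1.70629559  1.93674266 13.15081567]
```

Clean 4.5 N sliding over 22 mm, then a 4 N/mm spring rise, so the vial is home. This implies the tip is 13.5 mm behind the TCP. I lift off and hover over the key.

Run:
```python
from h import *
arm.wait(.2); X=[.580,-.204]
arm.line_to([*X,.16],speed=.08); arm.line_to([*X,.22],speed=.25)
o=arm.state()["tcp_rot"]
arm.movep([.554,.186,.20],o); arm.wait(.2)
st=arm.state(); im=arm.camera("wrist"); np.savez("w3.npz",eef_pos=st["eef_pos"],tcp_rot=st["tcp_rot"])
cv2.imwrite("pics/w3.png",im[...,::-1])
print(st["time"],st["eef_pos"],st["contact_force"]); w=cam("wrist",st)
print("pred key",proj(w,[[.554,.186,.052],[.535,.242,.052],[.574,.129,.052]]).round(1))
for n in ("start_key","small_key1_top"): print(n,[(round(float(d["score"]),2),[int(v) for v in d["rect"]]) for d in arm.masks_of("wrist",n)])
s=arm.camera("scene"); cv2.imwrite("pics/s3.png",s[...,::-1])
a=cv2.resize(s[140:250,160:260,::-1],(400,440),interpolation=cv2.INTER_CUBIC); b=cv2.resize(im[110:330,150:350,::-1],(400,440),interpolation=cv2.INTER_CUBIC)
cv2.imwrite("pics/m3.png",np.hstack([a,b]))
```

```text
26.4917 [0.55448466 0.18467775 0.20023287] [-0.02736608  0.5878972   0.26304521]
pred key [[255.8 172.2]
 [212.8 136.3]
 [297.2 206.5]]
start_key [(0.73, [309, 257, 327, 285]), (0.6, [243, 150, 273, 186])]
small_key1_top [(0.55, [206, 123, 225, 136]), (0.41, [241, 154, 273, 181])]
```

View pics/m3.png

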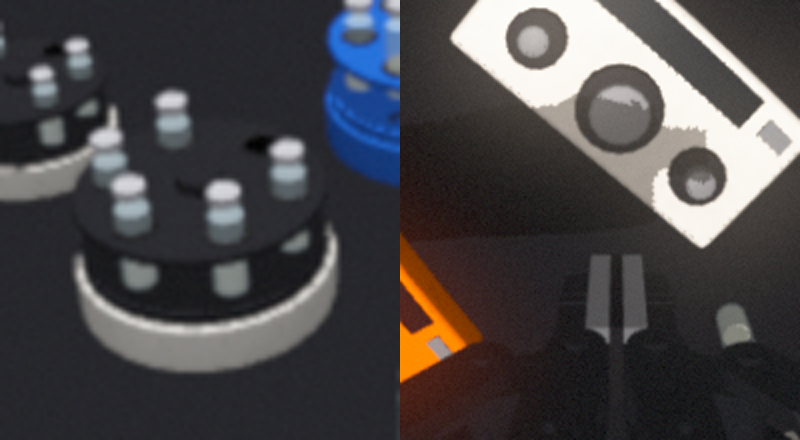

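Left: the pressed vial is now level with its neighbours, each showing the same cap and glass. Right: start key at wrist (259,165), small keys at (219,129) and (298,198). Refining the key position:

Run:
```python
from h import *
w=cam("wrist",np.load("w3.npz")); t=cam("top"); s=cam("scene")
a=at(w,(259,165.3),.052); print("w",a, [at(w,u,.052).round(4) for u in ((216.8,130.5),(299.5,202))])
tg=cv2.imread("pics/top0.png"); sg=cv2.imread("pics/scene0.png")
print("t",at(t,(173,180),.052),"s",at(s,(327,289),.052))
x=cv2.resize(tg[160:200,140:205],None,fx=6,fy=6,interpolation=cv2.INTER_CUBIC); y=cv2.resize(sg[265:315,285:370],None,fx=4.6,fy=4.8,interpolation=cv2.INTER_CUBIC)
cv2.imwrite("pics/k.png",np.hstack([x,y[:240]]))
```

```text
w [0.56072399 0.19082377 0.052     ] [array([0.5418, 0.245 , 0.052 ]), array([0.5787, 0.1325, 0.052 ])]
t [0.55407119 0.1855409  0.052     ] s [0.56741448 0.19453696 0.052     ]
```

View pics/k.png

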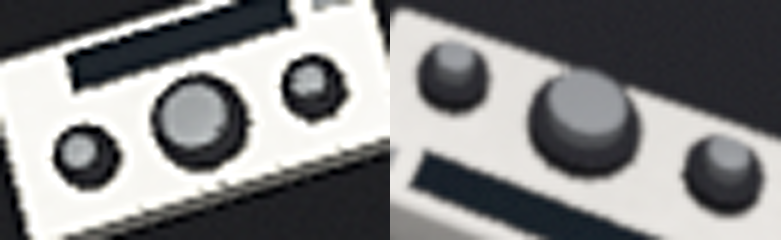

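Run:
```python
from h import *
w=cam("wrist",np.load("w3.npz")); t=cam("top"); s=cam("scene")
P=[at(w,(259.5,165),.052),at(t,(172,179),.052),at(s,(328,286.5),.052)]; print(np.round(P,4)); X=np.mean(P,0)[:2]; print(X)
if np.ptp(P,0).max()<.009:
    arm.line_to([*X,.06],speed=.12); arm.wait(.15)
    f0=np.mean([arm.state()["contact_force"] for _ in range(3)],0)
    z=.044; arm.line_to([*X,z],speed=.04)
    while z>.027:
        z-=.001; arm.line_to([*X,z],speed=.02)
        st=arm.state(); F=st["contact_force"]-f0; print(round(z,4),round(st["eef_pos"][2],4),F.round(1),round(st["time"],2))
        if F[2]>10 or abs(F[:2]).max()>8: break
    arm.wait(.15); print((arm.state()["contact_force"]-f0).round(1))
```

```text
[[0.5613 0.1908 0.052 ]
 [0.5571 0.1888 0.052 ]
 [0.5609 0.1925 0.052 ]]
[0.55978065 0.19068893]
0.043 0.0431 [-0.9 -0.1 -1. ] 28.96
0.042 0.042 [-0.7 -0.4 -2. ] 29.21
0.041 0.0409 [-0.7 -0.4  0.2] 29.46
0.04 0.0399 [ 0.3 -0.7 -1.4] 29.71
0.039 0.0389 [-1.7 -0.  -0.4] 29.96
0.038 0.0382 [-0.  -0.2  1.2] 30.21
0.037 0.0371 [-0.2 -0.3  1.1] 30.46
0.036 0.0361 [-0.6 -0.1  2. ] 30.71
0.035 0.0351 [-0.  -0.5  1.6] 30.96
0.034 0.034 [-0.   0.3  3.2] 31.21
0.033 0.0331 [-0.4  0.3  3.6] 31.46
0.032 0.0323 [-1.   0.2  6.1] 31.71
0.031 0.0322 [-2.6  0.2 12.7] 31.96
[-2.8 -0.7 11.3]
```

The key met the tips at the predicted height, travelled 6 mm and hit its stop (about 12 N). Withdrawing and checking.

Run:
```python
from h import *
p=arm.state()["eef_pos"]
arm.line_to([p[0],p[1],.10],speed=.1); arm.line_to([p[0],p[1],.25],speed=.25)
arm.movep([.40,.40,.30],arm.state()["tcp_rot"]); arm.wait(.2)
st=arm.state(); print(st["time"],st["contact_force"])
s=arm.camera("scene"); t=arm.camera("top")
cv2.imwrite("pics/end.png",np.hstack([cv2.resize(s[140:384,100:400,::-1],(480,390)),cv2.resize(t[100:240,130:350,::-1],(320,204)).repeat(1,0) if 0 else cv2.copyMakeBorder(cv2.resize(t[100:240,130:350,::-1],(320,204)),0,186,0,0,0)]))
```

```text
34.9417 [-0.20716047  0.15506064  0.75537976]
```

View pics/end.png

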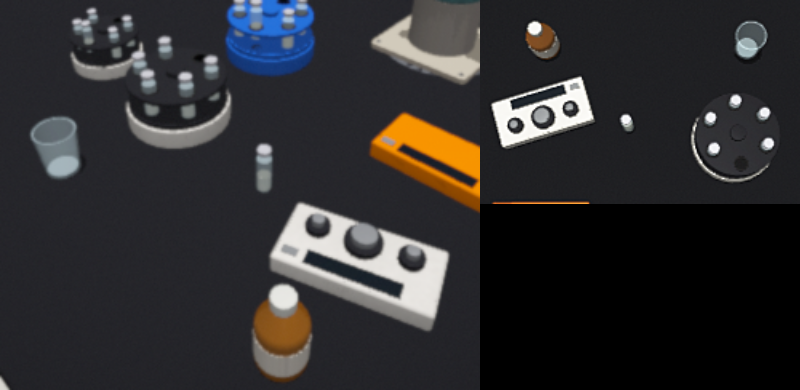

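All vials are level, the keys are up, and the spare vial, beaker and bottle are where they were. Handing in.

```bash
python3 -c "
from workcell import arm
arm.job_done(); print(arm.state()['time'])"
```

```text
the job is handed in; nothing more can be done
the job is handed in; nothing more can be done
```

I pressed the proud vial in the large black carousel home, then pressed the white pad's start key fully down and released it, and handed the job in at about 35 s. No verdict was reported.

- **Vial:** it slid about 22 mm at roughly 4.5 N, then met the pocket spring, and I stopped at 13 N. A picture afterwards shows it level with its neighbours.
- **Start key:** it travelled about 6 mm to its hard stop, with 12.7 N the highest reading. The keys look up in the last picture.
- **Other objects:** the last pictures show the spare vial, beaker and bottle upright and apparently where they were, judged by eye. The arm is clear with no contact force.

**Checks that disagreed:**
- **Fingertip reach:** the shut fingertips touched about 13.5 mm behind the TCP, not 19 mm ahead as `arm.tip_reach` says. My first press therefore ended short of the vial without touching it. I finished by force feedback, and the key's contact height then matched the corrected reach.
- **Camera positions:** the three cameras differed by about 3–4 mm in position, so I used values that combine all three.

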